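Lock the depth-stop barrel of the drilling jig

ROBOT

A 6-joint arm with a two-finger parallel gripper is mounted at the origin on the work surface. World frame = base frame: x ahead of the robot, y to its left, z up, the work surface at z = 0. Lengths are in m, angles in rad, forces in N, time in s.
With the tool pointing down it reaches from about 0.35 to 0.975 m from the base axis. Payload 4.9 kg.
Tool frame: the origin (TCP) lies on the centre line of the jaws, within the pads' length; the fingertips stand manip.tcp_to_tips ahead of it and the grasp point (between the pads) is the TCP (manip.tcp_to_tips is the distance from the TCP to the fingertips, in m); y points along the fingers, z is the direction in which the jaws open and shut, and the axes are right-handed (so a half turn about y gives the same grasp; the last joint's range is limited). The gripper opens to 85 mm and grips with 20 to 120 N. Pads are 22 mm wide; open, the fingers measure 114 mm over their backs; the gripper's body (76 mm by 85 mm) begins 54 mm behind the grasp point. The pads swing forward as they close: fully open they stand 13 mm farther back than shut.
Start: joints at [1.178, 0.053, 1.613, -0, 1.476, -0.119], TCP at [0.169, 0.602, 0.25] pointing down, gripper open.
Joint ranges: [-3.01, 3.01], [-1.01, 2.22], [0.06, 2.58], [-1.02, 4.17], [0.09, 2.62], [-3.14, 3.14]. Speed limits (rad/s): [2.57, 2.57, 3.14, 3.14, 3.14, 3.14].

INTERFACE

Orientations are given as a unit quaternion [w, x, y, z].
In Python, from plant import manip gives the robot as it stands.
- The arm moves only by the tool apply_moves, never from a script. Its argument "moves" is a list of rows, each a list of 7 numbers: the gripper's target within -1 to 1 (shut at 1, half-way at 0, fully open at -1), then the shift along the tool's x, y, z in mm, then the turn, a rotation vector about the tool's x, y, z in degrees. A call has 1 to 20 rows; each row shifts and turns the commanded pose from where the row before left it, along the tool's axes as they then stand; what a row does not reach is not made up. A row lasts 1/10 s, in which the tool goes at most 50 mm and 8.59 degrees, less where a joint would pass 70% of its speed; a pose out of reach is approached as far as the arm can. A call with a gripper value outside its range is refused whole. The fingers move at their own pace and stop on an object; the grip force is fixed at half the most. Time passes only in rows, so rows that do not move let the fingers close. It gives the time, the measured TCP pose, the force and the opening at its end, in the units of the state.
- manip.state(): the state, without advancing time (a new reading comes with each control period).
- manip.grab_frame(name): name is "scene" or "top"; returns the picture (384x512x3 uint8, blue, green, red); there is no depth.
- manip.calibration(name): a dict with "mtx" (3x3 intrinsics, pixels), "distortion" ([k1, k2, p1, p2, k3] as OpenCV has them; the pictures are not rectified), "T" (4x4, takes a point from camera to world coordinates). Camera axes: x right, y down, z forward; pixel columns grow to the right and rows downward; lengths in m; the calibration is good to about 2 mm. A picture is of the moment at which its call begins. calibration takes no time and is no camera call.
- manip.job_done(): hands the job in, once; it reports no verdict.
The state is a dict: "time": time; "joint_pos": joint angles; "joint_vel": joint speeds; "joint_efforts": joint torques, N m; "tool_pos": TCP position; "tool_rot": TCP orientation; "contact_force": force on the tool from outside, world axes, zero at the start; "ft_torque": the same for the moment, N m; "gripper_width": opening from 0.0 (shut) to 1.0 (fully open).
Only numpy, scipy, OpenCV 4.12 (cv2) and the standard library are available. Lean on these libraries where they do the work, as an engineer would, in place of code of your own. Each camera call takes 0.05 s, during which the arm holds its last target. There are 200 camera calls.

TASK

Tighten the knurled lock ring of the drilling jig without losing the barrel's setting: lay the steel holding key over the flats of the barrel, fully down, with its tail in the slot of the stop post, let go of it, then turn the ring clockwise (seen from above) until it comes up firmly tight against the key's hold (about 0.8 newton metres), not forced. Leave the key seated on the barrel and leave the other things on the bench where they are.

Things in the scene. Friction and masses are not known exactly. Their poses are not given: they have to be found in the camera images.
- jig: Drilling jig, fixed to the bench: base plate 180 x 110 x 8 mm, grey bridge (112 x 70 mm, top 52 mm above the bench) over a pine board (270 mm long, top at 28 mm), and on the bridge a round neck, 46 mm across, up to 74 mm. Origin: on the bench, under the axis of the upright barrel. Its x points from the barrel to the stop post, z up.
- barrel (a joint): Turn of the upright steel barrel (32 mm across) in the jig, rad, growing clockwise seen from above. 0 is the setting to keep, with its flats parallel to the jig's x; it starts within 0.03 of 0. It turns easily (0.06 N m): with no key on, the lock ring drags it round. A seated key leaves it about 0.1 rad of play.
- barrel_seat (a point): Shoulder of the barrel where the key's underside rests, on the barrel's axis, 99 mm above the bench (5 mm above the ring). Above it stands the head with the flats: 30 mm along its own x, 18 mm across, 13 mm high, then a narrower crown 25 x 13 mm, 5 mm high (top 117 mm above the bench).
- ring (a joint): Turn of the knurled lock ring relative to the barrel, rad, growing clockwise seen from above (tightening). Starts at 1.0 to 1.35, stays where left, comes up solid somewhere from 1.85 to 2.05, to be felt. Until then the thread drags with up to 0.2 N m. Firmly tight is 0.6 to 1.1 N m; over 1.3 N m is forced. The knurl grips well: hard-closed fingers will not slip in time.
- ring_mid (a point): Centre of the lock ring, on the barrel's axis, halfway up it: ring 60 mm across, 20 mm high, from 74 to 94 mm above the bench. Free room round it down to the bridge top at 52 mm, except that a seated key's tail crosses above it on the side of the stop post.
- stop_slot (a point): Middle of the open-topped slot in the grey stop post, 92 mm from the barrel's axis along the jig's x, 99 mm above the bench. The slot is 18 mm wide (across the jig's y), its floor at 92 mm, its two cheeks rise to 120 mm; the post is 16 mm thick along x and 44 mm wide.
- key: Loose steel key (0.12 kg), flat on the bench at first, 10 mm thick: frame 42 x 30 mm round a rectangular eye 32.4 (x) by 20 mm, and a tail bar 14 mm wide along +x to 100 mm from the eye's centre. A grip block 24 (x) by 14 mm stands on the tail, centre at x = 58 mm, top 26 mm above the underside. Origin: eye's centre, underside; z up. Seated, its x lies along the jig's x, its origin at barrel_seat.
- key_tail (a point): Point on the key's tail bar 92 mm from the eye's centre, 5 mm above the key's underside.
- spanner: Bystander: small open-ended spanner, flat steel, 95 mm long, 6 mm thick, no grip block. Origin near its jaw, underside.
- strap: Bystander: flat steel strap with a round hole, 93 mm long, 6 mm thick, no grip block. Origin at the hole, underside.
- sandblock: Bystander: cork sanding block 50 x 35 x 22 mm lying on the pine board of the jig, about 105 mm from the barrel. Origin at the centre of its underside.
- offcut: Bystander: pine offcut 90 x 120 x 22 mm on the bench. Origin at the centre of its underside.
- glue: Bystander: closed glue bottle, 56 mm across, 150 mm tall, standing on the bench. Origin at the centre of its underside.
- cup: Bystander: black pencil cup, 76 mm across, 95 mm tall. Origin at the centre of its underside.
There are look-alikes about, which are no part of the job. There is more than one size of the key; the job needs the largest.

How it is judged:
On the way, in this order (a step that is already met when the one before it is completed fails the run):
1. the key lies fully down on the barrel's shoulder with its tail in the stop slot, let go, the ring not yet tight (horizontal distance between key and barrel_seat below 0.005 m and z of key in the frame of barrel_seat between -0.003 and 0.003 m and angle between key's own z axis and vertical below 0.1 rad and angle between the x axis of key and the x axis of jig, either way round below 0.12 rad and x of key in the frame of jig below 0.01 m and horizontal distance between key_tail and stop_slot below 0.02 m and contact force between the fingers and key below 0.2 N and value of joint ring below 1.8 rad), for 0.2 s.
2. the ring is turned by the gripper until it comes up tight (key pressing on the stop post with more than 5 N, the gripper not on the key) (horizontal distance between key and barrel_seat below 0.005 m and z of key in the frame of barrel_seat between -0.003 and 0.003 m and angle between key's own z axis and vertical below 0.1 rad and angle between the x axis of key and the x axis of jig, either way round below 0.12 rad and x of key in the frame of jig below 0.01 m and horizontal distance between key_tail and stop_slot below 0.02 m and contact force between key and stop above 5 N and contact force between the fingers and ring above 2 N and contact force between the fingers and key below 0.5 N and value of joint ring above 1.9 rad), for 0.1 s.
At the end, for the whole second after the job is handed in: The ring is at its tight end (within 0.05 rad), the barrel within 0.18 rad of its setting, and the key still lies at rest on the barrel's shoulder (height within 3 mm, centre within 5 mm, aligned with the jig within 0.12 rad) with its tail in the stop slot (horizontal distance between key and barrel_seat below 0.005 m and z of key in the frame of barrel_seat between -0.003 and 0.003 m and angle between key's own z axis and vertical below 0.1 rad and angle between the x axis of key and the x axis of jig, either way round below 0.12 rad and x of key in the frame of jig below 0.01 m and horizontal distance between key_tail and stop_slot below 0.02 m and value of joint barrel between -0.18 and 0.18 rad and value of joint ring above 1.9 rad and linear speed of key below 0.02 m/s); the robot touches nothing.
It fails at once if the barrel is turned more than 0.25 rad off its setting (value of joint barrel above 0.25 rad or value of joint barrel below -0.25 rad).
It fails at once if the ring is forced: the key presses on the stop post with more than 15 N (contact force between key and stop above 15 N).
It fails at once if while it is being fitted, the held key is pressed or rammed on the barrel with more than 25 N (contact force between the fingers and key above 5 N and value of joint ring below 1.5 rad and contact force between key and barrel above 25 N).
It fails at once if a bystander is moved more than 25 mm (distance of any of spanner, strap, sandblock, offcut, glue, cup from where it was at the start of the episode above 0.025 m).
It also fails if it takes over 72 s, if anything falls off the work surface, if the arm or the gripper's body presses on something with over 40 N, if the wrist force passes 120 N, or if a joint passes its speed limit or range.

## Working session

There is one attempt and no reset: what is moved stays moved. The work goes in short steps, Python scripts to look and compute and a tool call to move; the robot and the scene stay as the last step left them, time stands still between calls to the robot, and variables do not carry over. Pictures are saved under pics/ and viewed, about 8 in all and at most 12, crops included, and the job is handed in when it is done.

Besides the shell and the picture viewer there is one more tool, called after "Request:" as name([rows], argument=value, ...), one row to a line, values as JSON. apply_moves: Moves the arm, as the interface text tells. Its arguments: {"type":"object","properties":{"moves":{"type":"array","items":{"type":"array","items":{"type":"number"}}}},"required":["moves"]}

```bash
mkdir -p pics; ls; python3 - <<'E'
from plant import manip
import cv2,numpy as np
np.set_printoptions(precision=4,suppress=True)
print(manip.state(),manip.tcp_to_tips)
for n in("scene","top"):
    cv2.imwrite(f"pics/{n}0.png",manip.grab_frame(n)); c=manip.calibration(n); print(n,c)
a=[cv2.imread(f"pics/{n}0.png") for n in("scene","top")]
E
```

```text
pics
{'time': 0.0, 'joint_pos': array([ 1.178 ,  0.0534,  1.6143, -0.    ,  1.476 , -0.119 ]), 'joint_vel': array([-0.0007, -0.0011, -0.0001, -0.0009, -0.0009,  0.0005]), 'joint_efforts': array([ -0.0017, -39.3671, -37.0183,  -0.0002,   0.007 ,   0.    ]), 'tool_pos': array([0.1688, 0.6012, 0.249 ]), 'tool_rot': array([-0.6998,  0.7012, -0.0967,  0.0963]), 'contact_force': array([ 0.1182, -0.8313,  0.5347]), 'ft_torque': array([ 0.007 , -0.0325, -0.0305]), 'gripper_width': 0.9976644617109788} 0.019
scene {'mtx': array([[351.926 ,   0.    , 255.8216],
       [  0.    , 351.926 , 188.623 ],
       [  0.    ,   0.    ,   1.    ]]), 'distortion': array([0.0217, 0.    , 0.    , 0.    , 0.    ]), 'T': array([[ 0.645 ,  0.655 , -0.3936,  0.9172],
       [ 0.7642, -0.5508,  0.3357, -0.3271],
       [ 0.0031, -0.5173, -0.8558,  0.9376],
       [ 0.    ,  0.    ,  0.    ,  1.    ]])}
top {'mtx': array([[487.6717,   0.    , 252.7592],
       [  0.    , 487.6717, 193.6901],
       [  0.    ,   0.    ,   1.    ]]), 'distortion': array([-0.2028,  0.    ,  0.    ,  0.    ,  0.    ]), 'T': array([[ 0.0186, -0.9865,  0.1628,  0.2974],
       [-0.9998, -0.0169,  0.0122, -0.0157],
       [-0.0093, -0.1629, -0.9866,  1.544 ],
       [ 0.    ,  0.    ,  0.    ,  1.    ]])}
```

```bash
python3 - <<'E'
import cv2
for n in("scene","top"):
    cv2.imwrite(f"pics/{n}0b.png",cv2.resize(cv2.imread(f"pics/{n}0.png"),(800,600),interpolation=cv2.INTER_CUBIC))
E
```

```text
(no output)
```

View pics/scene0b.png

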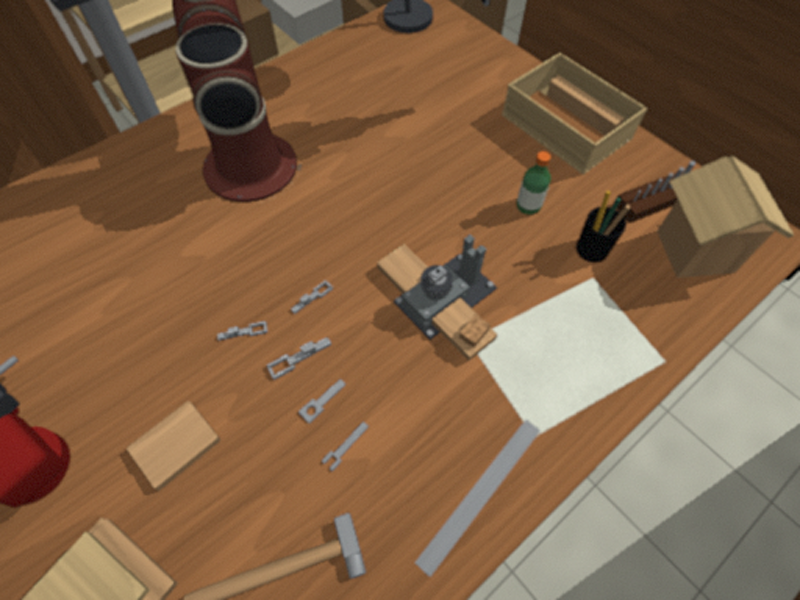

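View pics/top0b.png

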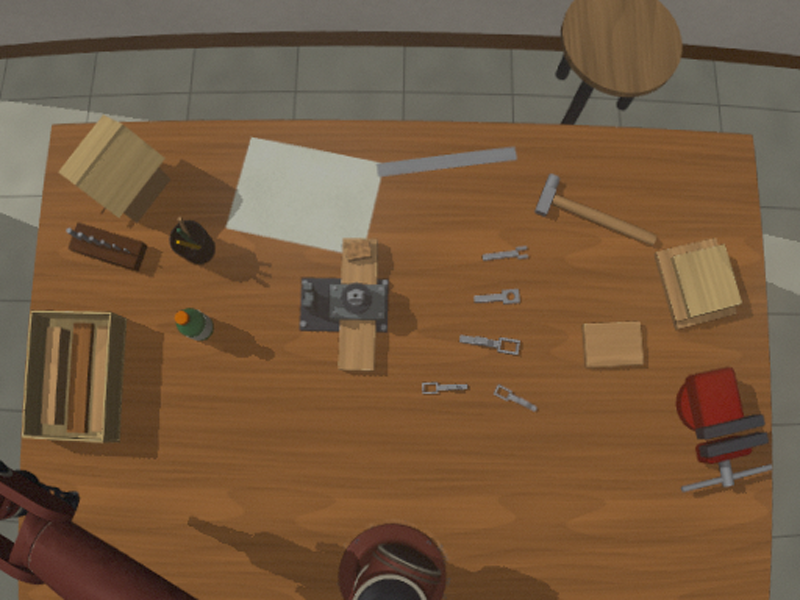

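The top view shows the jig at about (357,298), with its stop post to the left (world +y). The largest of the three eye keys is at about (490,345), eye to the right and tail to the left. The scene view agrees: key at (298,357), ring at (437,280), post at (473,255).

```bash
cat > h.py <<'E'
import cv2,numpy as np
from plant import manip
np.set_printoptions(precision=4,suppress=True)
def ray(n,uv):
    c=manip.calibration(n); p=cv2.undistortPoints(np.array(uv,float).reshape(-1,1,2),c["mtx"],np.array(c["distortion"])).reshape(-1,2)
    d=np.c_[p,np.ones(len(p))]@c["T"][:3,:3].T
    return c["T"][:3,3],d
def onz(n,uv,z):
    o,d=ray(n,uv); return o+d*((z-o[2])/d[:,2])[:,None]
def proj(n,P):
    c=manip.calibration(n); T=np.linalg.inv(c["T"])
    return cv2.projectPoints(np.array(P,float).reshape(-1,3),cv2.Rodrigues(T[:3,:3])[0],T[:3,3],c["mtx"],np.array(c["distortion"]))[0].reshape(-1,2)
E
python3 - <<'E'
from h import *
box={"top":(270,195,360,275),"scene":(135,175,240,310)}
for n in box:
    im=cv2.imread(f"pics/{n}0.png"); x0,y0,x1,y1=box[n]
    hsv=cv2.cvtColor(im,cv2.COLOR_BGR2HSV); m=np.zeros(im.shape[:2],np.uint8)
    m[y0:y1,x0:x1]=(hsv[y0:y1,x0:x1,1]<80)*255
    for c in cv2.findContours(m,cv2.RETR_EXTERNAL,cv2.CHAIN_APPROX_NONE)[0]:
        if cv2.contourArea(c)<25: continue
        w=onz(n,c.reshape(-1,2),.008)[:,:2]
        r=cv2.minAreaRect(w.astype(np.float32)*1000); print(n,cv2.contourArea(c),cv2.boundingRect(c),r)
A=cv2.imread("pics/top0.png")[160:240,175:350]; B=cv2.imread("pics/scene0.png")[140:270,130:330]
A=cv2.resize(A,None,fx=4,fy=4,interpolation=cv2.INTER_CUBIC);B=cv2.resize(B,None,fx=4,fy=4,interpolation=cv2.INTER_CUBIC)
cv2.imwrite("pics/A.png",A);cv2.imwrite("pics/B.png",B)
E
```

```text
top 112.0 (316, 246, 28, 17) ((358.61846923828125, -243.24913024902344), (90.56836700439453, 21.229215621948242), 64.1461410522461)
top 105.0 (270, 245, 29, 7) ((379.4361572265625, -98.14747619628906), (18.863981246948242, 88.19332885742188), 0.9205763339996338)
top 211.0 (294, 214, 39, 13) ((472.725830078125, -188.73182678222656), (122.04552459716797, 30.528728485107422), 81.35989379882812)
scene 163.0 (206, 270, 30, 31) ((657.712158203125, -222.2183380126953), (26.46280288696289, 95.08386993408203), 6.036913871765137)
scene 227.5 (191, 243, 30, 28) ((564.8221435546875, -205.6569366455078), (28.850454330444336, 92.9599609375), 8.16297721862793)
scene 319.5 (171, 216, 41, 27) ((469.2074890136719, -189.16885375976562), (123.96581268310547, 35.186859130859375), 83.85760498046875)
scene 161.5 (139, 205, 32, 13) ((357.7283630371094, -242.96400451660156), (91.82261657714844, 26.956478118896484), 62.92538833618164)
scene 147.5 (186, 180, 27, 21) ((380.2273864746094, -99.93350219726562), (27.663799285888672, 91.92911529541016), 2.595244884490967)
```

View pics/A.png

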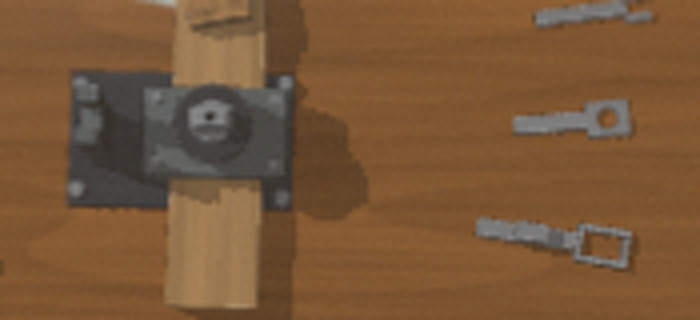

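View pics/B.png

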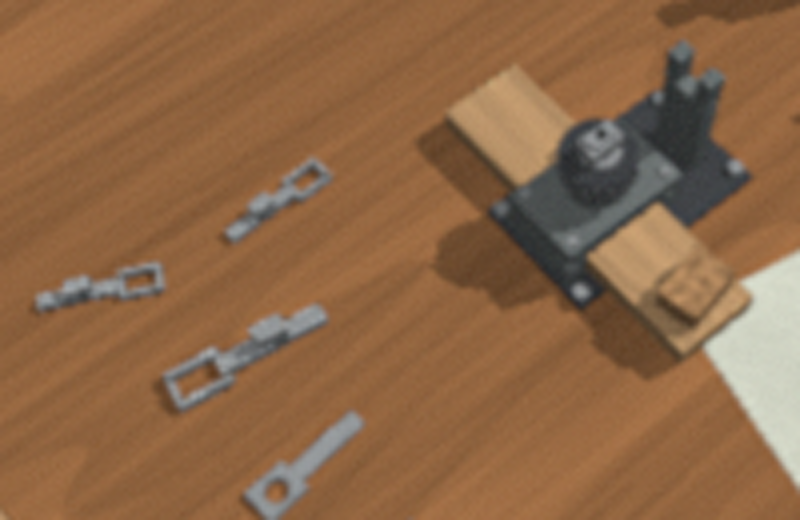

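The crops show the large key's eye at (600,245) in A and (197,380) in B, with its tail toward the jig. The barrel crown is at (208,117) in A and (600,143) in B. The plate screws are at about (82,82), (285,82), (76,188) and (281,198) in A, and (497,210), (580,290), (736,166) and (657,98) in B. I'll refine these by blobs.

```bash
cat > m1.py <<'E'
from h import *
off={"top":(175,160),"scene":(130,140)}
scr={"top":[(82,82),(285,82),(76,188),(281,198)],"scene":[(497,210),(580,290),(736,166),(657,98)]}
eye={"top":(603,245),"scene":(197,380)}; crown={"top":(210,117),"scene":(601,138)}
def up(im): return cv2.resize(im,None,fx=8,fy=8,interpolation=cv2.INTER_CUBIC)
def full(n,p): return np.array(p,float)/4+off[n]
def fr(q): return (np.array(q)+.5)/8-.5
for n in off:
    im=cv2.imread(f"pics/{n}0.png"); U=up(im); g=cv2.cvtColor(U,cv2.COLOR_BGR2GRAY).astype(float)
    P=[]
    for s in scr[n]:
        c=(full(n,s)*8).astype(int); w=g[c[1]-16:c[1]+17,c[0]-16:c[0]+17]
        yy,xx=np.mgrid[-16:17,-16:17]; k=np.clip(w-np.percentile(w,70),0,None); P.append(fr([c[0]+(k*xx).sum()/k.sum(),c[1]+(k*yy).sum()/k.sum()]))
    W=onz(n,P,.010); print(n,"screws",W[:,:2].ravel(),"mean",W.mean(0))
    # key
    sat=cv2.cvtColor(U,cv2.COLOR_BGR2HSV)[:,:,1]; m=(sat<95).astype(np.uint8)
    cs,h=cv2.findContours(m,cv2.RETR_CCOMP,cv2.CHAIN_APPROX_NONE)
    e=full(n,eye[n])*8
    for c,hh in zip(cs,h[0]):
        if hh[3]>=0 and 200<cv2.contourArea(c)<20000 and cv2.pointPolygonTest(c,tuple(map(float,e)),False)>0:
            M=cv2.moments(c); hc=onz(n,[fr([M["m10"]/M["m00"],M["m01"]/M["m00"]])],.005)[0]
            o=onz(n,fr(cs[hh[3]].reshape(-1,2)),.010)[:,:2]
            r=cv2.minAreaRect((onz(n,fr(c.reshape(-1,2)),.005)[:,:2]*1000).astype(np.float32))
            # tail tip: farthest points
            d=o-hc[:2]; L=np.linalg.norm(d,axis=1); k=L>L.max()-.012; t=o[k].mean(0); u=t-hc[:2]
            print("eye",hc,"hole",r,"Lmax",L.max(),"yaw",np.degrees(np.arctan2(u[1],u[0])))
    # crown: bright on dark
    c=(full(n,crown[n])*8).astype(int); R=75
    w=g[c[1]-R:c[1]+R,c[0]-R:c[0]+R]; bw=(w>110).astype(np.uint8)
    N,l,st,ce=cv2.connectedComponentsWithStats(bw)
    for i in range(1,N):
        if st[i,4]>150: q=fr(ce[i]+c-R); print("crown",st[i],q,onz(n,[q],.115)[0],np.percentile(w,[5,50,90,99]))
E
python3 m1.py
```

```text
top screws [0.5916 0.1913 0.5937 0.0261 0.5051 0.1917 0.5004 0.0266] mean [0.5477 0.1089 0.01  ]
eye [ 0.4669 -0.228   0.005 ] hole ((466.888671875, -227.94149780273438), (31.891157150268555, 19.540353775024414), 81.03270721435547) Lmax 0.10191376744532682 yaw 82.27999720285922
crown [   1    0  149   19 1649] [227.5893 180.1159] [0.5729 0.078  0.115 ] [ 56.  76. 125. 136.]
crown [  35   44   76   50 2333] [226.5403 187.8584] [0.5494 0.0804 0.115 ] [ 56.  76. 125. 136.]
scene screws [0.4964 0.0277 0.5892 0.0265 0.5857 0.1927 0.4968 0.1916] mean [0.542  0.1096 0.01  ]
eye [ 0.4634 -0.2284  0.005 ] hole ((463.3490295410156, -228.27281188964844), (29.368093490600586, 14.991448402404785), 82.48978424072266) Lmax 0.10276595203654745 yaw 80.27199303419694
crown [   0    0  146  115 7794] [278.3714 169.9026] [0.5326 0.0841 0.115 ] [ 49.  95. 130. 147.]
crown [ 69  96  48  39 995] [282.2322 179.307 ] [0.5629 0.0711 0.115 ] [ 49.  95. 130. 147.]
```

```bash
cat >> h.py <<'E'
from scipy.spatial.transform import Rotation as R
def delta(p,yaw):
    """print shift (tool mm), turn (deg, tool) from measured pose to p with tool x at yaw(deg), tool y down"""
    s=manip.state(); w,x,y,z=s["tool_rot"]; q=R.from_quat([x,y,z,w])
    a=np.radians(yaw); X=np.array([np.cos(a),np.sin(a),0]);Y=np.array([0,0,-1.]); T=R.from_matrix(np.c_[X,Y,np.cross(X,Y)])
    print("t",s["time"],"pos",s["tool_pos"],"toolx yaw",np.degrees(np.arctan2(q.as_matrix()[1,0],q.as_matrix()[0,0])),"shift",q.inv().apply(np.array(p)-s["tool_pos"])*1000,"turn",np.degrees((q.inv()*T).as_rotvec()),"F",s["contact_force"],s["ft_torque"],"w",s["gripper_width"])
E
python3 - <<'E'
from h import *
delta([.4738,-.1708,.12],81.5)
delta([.4738,-.1708,.12],-98.5)
E
```

```text
t 0.1 pos [0.1688 0.6012 0.2492] toolx yaw -15.686385322406966 shift [ 502.4214  130.2999 -660.567 ] turn [  0.0676 -97.1863  -0.1003] F [0.0443 0.5057 0.6425] [-0.0009  0.0244 -0.0462] w 1.00093011812371
t 0.1 pos [0.1688 0.6012 0.2492] toolx yaw -15.686385322406966 shift [ 502.4214  130.2999 -660.567 ] turn [ 0.0969 82.8136  0.0653] F [0.0443 0.5057 0.6425] [-0.0009  0.0244 -0.0462] w 1.00093011812371
```

Request:
apply_moves([
  [-1,0,0,0,0,8.28,0],
  [-1,0,0,0,0,8.28,0],
  [-1,0,0,0,0,8.28,0],
  [-1,0,0,0,0,8.28,0],
  [-1,0,0,0,0,8.28,0],
  [-1,0,0,0,0,8.28,0],
  [-1,0,0,0,0,8.28,0],
  [-1,0,0,0,0,8.28,0],
  [-1,0,0,0,0,8.28,0],
  [-1,0,0,0,0,8.28,0],
])

```text
time: 1.1
tool_pos: [0.1688, 0.6014, 0.2495]
tool_rot: [-0.46, 0.46, -0.537, 0.537]
contact_force: [0.2, 0.2, 0.9]
gripper_width: 1.0
```

Request:
apply_moves([
  [-1,42.3,0,24.5,0,0,0],
  [-1,42.3,0,24.5,0,0,0],
  [-1,42.3,4,24.5,0,0,0],
  [-1,42.3,4,24.5,0,0,0],
  [-1,42.3,4,24.5,0,0,0],
  [-1,42.3,4,24.5,0,0,0],
  [-1,42.3,4,24.5,0,0,0],
  [-1,42.3,4,24.5,0,0,0],
  [-1,42.3,4,24.5,0,0,0],
  [-1,42.3,4,24.5,0,0,0],
  [-1,42.3,8,24.5,0,0,0],
  [-1,42.3,8,24.5,0,0,0],
  [-1,42.3,8,24.5,0,0,0],
  [-1,42.3,8,24.5,0,0,0],
  [-1,42.3,8,24.5,0,0,0],
  [-1,42.3,8,24.5,0,0,0],
  [-1,42.3,8,24.5,0,0,0],
  [-1,0,15,0,0,0,0],
  [-1,0,15,0,0,0,0],
  [-1,0,0,0,0,0,0],
])

```text
time: 3.1
tool_pos: [0.4725, -0.1692, 0.1287]
tool_rot: [0.461, -0.463, 0.538, -0.533]
contact_force: [-0.2, 0.2, -0.1]
gripper_width: 0.999
```

```bash
python3 - <<'E'
from h import *
delta([.4738,-.1708,.026],-98.5)
E
```

```text
t 3.1 pos [ 0.4725 -0.1692  0.1287] toolx yaw -98.45718040300467 shift [  1.6392 102.7183   2.1957] turn [ 0.361   0.0433 -0.1425] F [-0.1878  0.1895 -0.1447] [-0.0085 -0.011   0.0334] w 0.998582798043315
```

Request:
apply_moves([
  [-1,1.6,20,2.2,0,0,0],
  [-1,0,25,0,0,0,0],
  [-1,0,25,0,0,0,0],
  [-1,0,20,0,0,0,0],
  [-1,0,12,0,0,0,0],
  [-1,0,0,0,0,0,0],
  [1,0,0,0,0,0,0],
  [1,0,0,0,0,0,0],
  [1,0,0,0,0,0,0],
  [1,0,0,0,0,0,0],
  [1,0,0,0,0,0,0],
  [1,0,0,0,0,0,0],
  [1,0,0,0,0,0,0],
  [1,0,0,0,0,0,0],
  [1,0,0,0,0,0,0],
  [1,0,0,0,0,0,0],
])

```text
time: 4.7
tool_pos: [0.4773, -0.1732, 0.031]
tool_rot: [-0.462, 0.461, -0.535, 0.536]
contact_force: [-1.6, -0.5, 5.3]
gripper_width: 0.143
```

Request:
apply_moves([
  [1,0,-10,0,0,0,0],
  [1,0,-20,0,0,0,0],
  [1,0,-40,0,0,0,0],
  [1,0,-40,0,0,0,0],
  [1,0,-40,0,0,0,0],
  [1,0,0,0,0,0,0],
  [1,0,0,0,0,0,0],
])

```text
time: 5.4
tool_pos: [0.4769, -0.173, 0.1812]
tool_rot: [-0.462, 0.461, -0.535, 0.536]
contact_force: [-0.1, 0.1, -2.2]
gripper_width: 0.141
```

```bash
python3 - <<'E'
from h import *
delta([.46,-.1708,.15],-98.5)
a=manip.grab_frame("scene"); b=manip.grab_frame("top")
cv2.imwrite("pics/s1.png",a);cv2.imwrite("pics/t1.png",b)
q=proj("scene",manip.state()["tool_pos"])[0].astype(int);r=proj("top",manip.state()["tool_pos"])[0].astype(int);print(q,r)
f=lambda im,c:cv2.resize(im[max(c[1]-50,0):c[1]+50,max(c[0]-65,0):c[0]+65],(390,300),interpolation=cv2.INTER_CUBIC)
cv2.imwrite("pics/c1.png",np.hstack([f(a,q),f(b,r)]))
E
```

```text
t 5.4 pos [ 0.4769 -0.173   0.1812] toolx yaw -98.48299824451709 shift [  0.3147  31.1803 -17.128 ] turn [-0.0949  0.017   0.0351] F [-0.0756  0.0893 -2.1764] [ 0.0457  0.0348 -0.0194] w 0.14130882524856025
[187 195] [313 211]
```

View pics/c1.png

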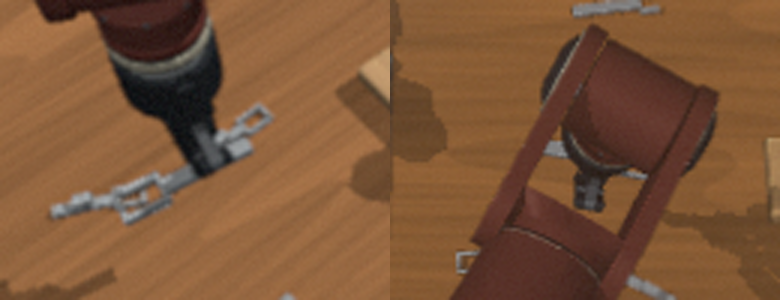

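Key is held (width about 12 mm) with its eye toward −y, and the eye is visible in the scene view. Next is a hover over the barrel.

Request:
apply_moves([
  [1,0,0,0,0,-8.5,0],
  [1,-20,0,5,0,0,0],
  [1,-40,0,9,0,0,0],
  [1,-40,0,9,0,0,0],
  [1,-40,0,9,0,0,0],
  [1,-40,0,9,0,0,0],
  [1,-40,0,9,0,0,0],
  [1,-40,0,9,0,0,0],
  [1,-30,0,6,0,0,0],
  [1,-15,0,3,0,0,0],
  [1,-4.5,0,1,0,0,0],
  [1,0,0,0,0,0,0],
  [1,0,0,0,0,0,0],
  [1,0,0,0,0,0,0],
])

```text
time: 6.9
tool_pos: [0.5456, 0.1354, 0.1802]
tool_rot: [-0.499, 0.5, -0.5, 0.5]
contact_force: [0.5, -1.3, -1.3]
gripper_width: 0.145
```

```bash
python3 - <<'E'
from h import *
delta([.546,.1365,.183],-90)
a=manip.grab_frame("scene"); b=manip.grab_frame("top")
cv2.imwrite("pics/s2.png",a);cv2.imwrite("pics/t2.png",b)
f=lambda im,c:cv2.resize(im[c[1]-38:c[1]+38,c[0]-50:c[0]+50],(400,304),interpolation=cv2.INTER_CUBIC)
cv2.imwrite("pics/c2.png",cv2.resize(np.hstack([f(a,(285,175)),f(b,(225,188))]),None,fx=1,fy=1))
E
```

```text
t 6.9 pos [0.5456 0.1354 0.1802] toolx yaw -90.08179159250705 shift [-1.1124 -2.8297  0.431 ] turn [ 0.0147 -0.0818  0.0216] F [ 0.5494 -1.2717 -1.307 ] [ 0.0387 -0.0021 -0.0014] w 0.1450078151072447
```

View pics/c2.png

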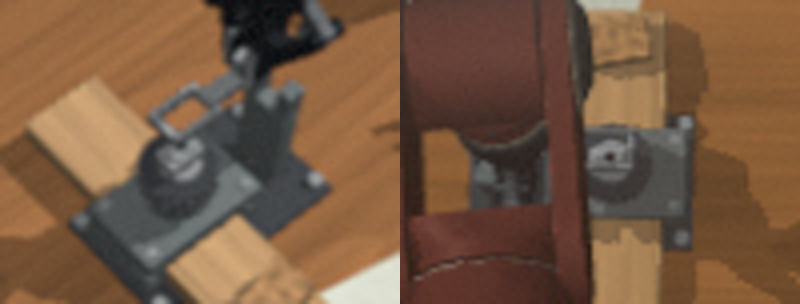

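Both views show the eye frame above and slightly behind the crown. I'll enlarge this for pixel picks.

```bash
python3 - <<'E'
from h import *
a=cv2.imread("pics/s2.png");b=cv2.imread("pics/t2.png")
A=cv2.resize(a[150:195,262:302],(400,450),interpolation=cv2.INTER_CUBIC);B=cv2.resize(b[172:217-10,210:240+0],(390,455),interpolation=cv2.INTER_CUBIC)
A=cv2.convertScaleAbs(A,alpha=1.3);B=cv2.convertScaleAbs(B,alpha=1.5)
cv2.imwrite("pics/c3.png",np.hstack([A,np.zeros((450,10,3),np.uint8),B[:450]]))
t=manip.state()["tool_pos"]
P=[t+[x/1000,-.0565+y/1000,-.021] for x,y in[(-15,-21),(15,-21),(15,21),(-15,21),(0,0)]]
print(((proj("scene",P)+.5-[262,150])*10), (proj("top",P)+.5-[210,172])*13+[410,0])
E
```

```text
[[101.9268 158.0395]
 [176.7198 229.0208]
 [292.2677 145.6577]
 [217.136   76.7321]
 [197.1995 151.8455]] [[717.1439 262.1882]
 [720.571  129.2569]
 [532.2788 126.2371]
 [528.1809 259.0206]
 [624.4749 194.0495]]
```

View pics/c3.png

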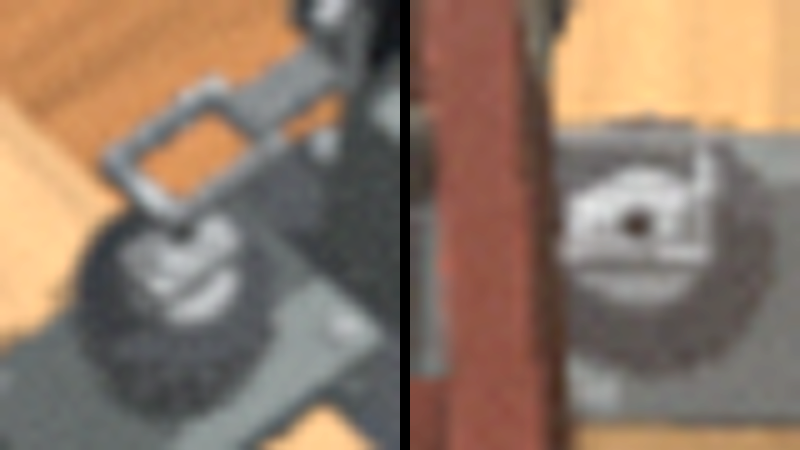

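```bash
python3 - <<'E'
from h import *
# darkest-centroid of the bore in the unobstructed first pictures
out={}
for n,c in(("top",(227,189)),("scene",(280,173))):
    g=cv2.cvtColor(cv2.resize(cv2.imread(f"pics/{n}0.png"),None,fx=8,fy=8,interpolation=cv2.INTER_CUBIC),cv2.COLOR_BGR2GRAY).astype(float)
    x,y=c[0]*8+4,c[1]*8+4; w=g[y-12:y+13,x-12:x+13]; i=np.unravel_index(w.argmin(),w.shape)
    yy,xx=np.mgrid[-12:13,-12:13]; k=np.clip(w.min()+25-w,0,None)
    q=[(x+(k*xx).sum()/k.sum()+.5)/8-.5,(y+(k*yy).sum()/k.sum()+.5)/8-.5]; out[n]=q
    print(n,q,w.min(),onz(n,[q],.117)[0])
o1,d1=ray("top",[out["top"]]);o2,d2=ray("scene",[out["scene"]])
A=np.c_[d1[0],-d2[0]];s=np.linalg.lstsq(A,o2-o1,rcond=None)[0];print(o1+s[0]*d1[0],o2+s[1]*d2[0])
delta([.546,.1365,.183],-90)
E
```

```text
top [np.float64(226.955220713073), np.float64(188.73312818336163)] 41.0 [0.5464 0.079  0.117 ]
scene [np.float64(279.8828973699257), np.float64(173.03233990851916)] 63.0 [0.5441 0.0792 0.117 ]
[0.5459 0.0788 0.1197] [0.5453 0.0779 0.1196]
t 7.0 pos [0.5457 0.1356 0.1804] toolx yaw -90.07411196891776 shift [-0.8649 -2.6173  0.3006] turn [-0.0094 -0.0741  0.0084] F [ 0.4046 -0.2395 -1.1932] [ 0.0165 -0.0205  0.0362] w 0.14140709439271132
```

Request:
apply_moves([
  [1,0.3,8,-0.3,0,0,0],
  [1,0,8,0,0,0,0],
  [1,0,8,0,0,0,0],
  [1,0,6,0,0,0,0],
  [1,0,3,0,0,0,0],
  [1,0,2,0,0,0,0],
  [1,0,0,0,0,0,0],
  [1,0,0,0,0,0,0],
])

```text
time: 7.8
tool_pos: [0.5456, 0.1363, 0.1456]
tool_rot: [0.5, -0.5, 0.5, -0.5]
contact_force: [0.3, 0.3, -1.0]
gripper_width: 0.141
```

Request:
apply_moves([
  [1,0,1,0,0,0,0],
  [1,0,1,0,0,0,0],
  [1,0,0,0,0,0,0],
])

```text
time: 8.1
tool_pos: [0.5453, 0.1363, 0.1433]
tool_rot: [-0.5, 0.5, -0.5, 0.5]
contact_force: [0.4, -0.7, -0.9]
gripper_width: 0.144
```

Request:
apply_moves([
  [1,0,1,0,0,0,0],
  [1,0,0,0,0,0,0],
])

```text
time: 8.3
tool_pos: [0.5455, 0.1364, 0.1426]
tool_rot: [0.5, -0.5, 0.5, -0.5]
contact_force: [-0.1, 0.8, 0.5]
gripper_width: 0.142
```

Request:
apply_moves([
  [1,0.6,-0.5,0,0,0,0],
  [1,0.6,0,0,0,0,0],
  [1,0,0.5,0,0,0,0],
  [1,0,0.5,0,0,0,0],
  [1,0,0.5,0,0,0,0],
  [1,0,0,0,0,0,0],
])

```text
time: 8.9
tool_pos: [0.5453, 0.1351, 0.1411]
tool_rot: [-0.5, 0.5, -0.5, 0.5]
contact_force: [-0.0, -0.2, -2.0]
gripper_width: 0.148
```

```bash
python3 - <<'E'
from h import *
delta([.5455,.135,.130],-90)
E
```

```text
t 8.9 pos [0.5453 0.1351 0.1411] toolx yaw -89.98632214807341 shift [ 0.0976 11.0715  0.2311] turn [0.0159 0.0137 0.0014] F [-0.0095 -0.1692 -2.0259] [0.0218 0.0277 0.0166] w 0.14796425185497755
```

Request:
apply_moves([
  [1,0,1,0,0,0,0],
  [1,0,1,0,0,0,0],
  [1,0,0,0,0,0,0],
])

```text
time: 9.2
tool_pos: [0.5453, 0.1351, 0.1391]
tool_rot: [-0.5, 0.5, -0.5, 0.5]
contact_force: [0.3, 1.1, -1.7]
gripper_width: 0.141
```

Request:
apply_moves([
  [1,0,1,0,0,0,0],
  [1,0,1,0,0,0,0],
  [1,0,0,0,0,0,0],
])

```text
time: 9.5
tool_pos: [0.5453, 0.1351, 0.1371]
tool_rot: [-0.5, 0.5, -0.5, 0.5]
contact_force: [0.9, -0.3, -1.1]
gripper_width: 0.144
```

Request:
apply_moves([
  [1,0,1,0,0,0,0],
  [1,0,1,0,0,0,0],
  [1,0,0,0,0,0,0],
])

```text
time: 9.8
tool_pos: [0.5453, 0.1351, 0.1351]
tool_rot: [-0.5, 0.5, -0.5, 0.5]
contact_force: [0.2, -0.1, -0.9]
gripper_width: 0.143
```

Request:
apply_moves([
  [1,0,1,0,0,0,0],
  [1,0,1,0,0,0,0],
  [1,0,1,0,0,0,0],
  [1,0,0,0,0,0,0],
])

```text
time: 10.2
tool_pos: [0.5453, 0.1351, 0.1321]
tool_rot: [-0.5, 0.5, -0.5, 0.5]
contact_force: [0.2, -0.6, -1.1]
gripper_width: 0.141
```

Request:
apply_moves([
  [1,0,1,0,0,0,0],
  [1,0,0.5,0,0,0,0],
  [1,0,0,0,0,0,0],
])

```text
time: 10.5
tool_pos: [0.5453, 0.1351, 0.1307]
tool_rot: [-0.5, 0.5, -0.5, 0.5]
contact_force: [0.1, -0.3, -2.0]
gripper_width: 0.144
```

Request:
apply_moves([
  [1,0,0.5,0,0,0,0],
  [1,0,0,0,0,0,0],
])

```text
time: 10.7
tool_pos: [0.5453, 0.1351, 0.1302]
tool_rot: [-0.5, 0.5, -0.5, 0.5]
contact_force: [0.9, -0.5, -1.8]
gripper_width: 0.147
```

Request:
apply_moves([
  [1,0,0.4,0,0,0,0],
  [1,0,0,0,0,0,0],
])

```text
time: 10.9
tool_pos: [0.5454, 0.1351, 0.13]
tool_rot: [0.5, -0.5, 0.5, -0.5]
contact_force: [0.6, 0.3, -0.7]
gripper_width: 0.145
```

Request:
apply_moves([
  [1,0,0.4,0,0,0,0],
  [1,0,0,0,0,0,0],
])

```text
time: 11.1
tool_pos: [0.5455, 0.1352, 0.1298]
tool_rot: [0.5, -0.5, 0.5, -0.5]
contact_force: [-0.7, 0.6, 0.7]
gripper_width: 0.139
```

```bash
python3 - <<'E'
from h import *
delta([.5455,.135,.130],-90)
a=manip.grab_frame("scene"); b=manip.grab_frame("top")
cv2.imwrite("pics/s4.png",a);cv2.imwrite("pics/t4.png",b)
A=cv2.resize(a[150:195,262:302],(400,450),interpolation=cv2.INTER_CUBIC);B=cv2.resize(b[172:207,210:240],(390,455),interpolation=cv2.INTER_CUBIC)
A=cv2.convertScaleAbs(A,alpha=1.3);B=cv2.convertScaleAbs(B,alpha=1.5)
cv2.imwrite("pics/c4.png",np.hstack([A,np.zeros((450,10,3),np.uint8),B[:450]]))
E
```

```text
t 11.1 pos [0.5455 0.1352 0.1298] toolx yaw -89.98958800023064 shift [ 0.1699 -0.1647  0.0467] turn [-0.0102  0.0104 -0.0017] F [-0.7084  0.6365  0.6949] [-0.0173  0.0794 -0.0678] w 0.13929256258885897
```

View pics/c4.png

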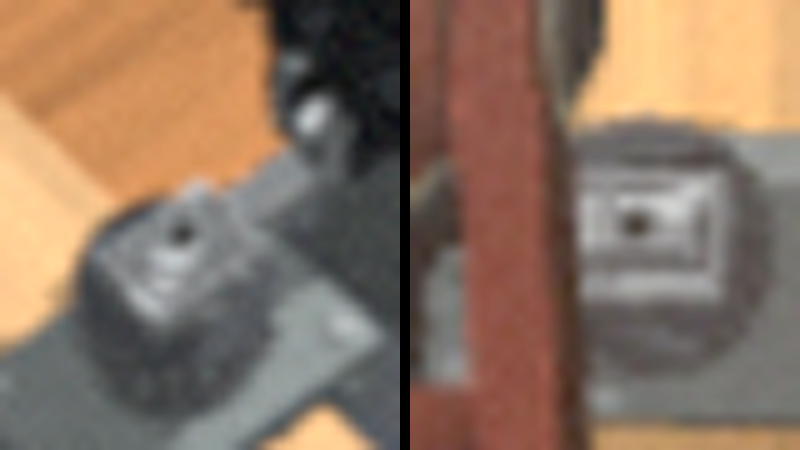

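The key frame sits round the head and has come down on the shoulder (force is rising). Releasing and rising.

Request:
apply_moves([
  [-1,0,0,0,0,0,0],
  [-1,0,0,0,0,0,0],
  [-1,0,0,0,0,0,0],
  [-1,0,0,0,0,0,0],
  [-1,0,0,0,0,0,0],
  [-1,0,0,0,0,0,0],
  [-1,0,-15,0,0,0,0],
  [-1,0,-25,0,0,0,0],
  [-1,0,-25,0,0,0,0],
  [-1,0,-15,0,0,0,0],
  [-1,0,0,0,0,0,0],
])

```text
time: 12.3
tool_pos: [0.5471, 0.1353, 0.2135]
tool_rot: [0.502, -0.498, 0.499, -0.501]
contact_force: [0.3, 0.7, 0.5]
gripper_width: 0.999
```

```bash
python3 - <<'E'
from h import *
delta([.5455,.0788,.210],-90)
print(manip.state()["joint_pos"])
a=manip.grab_frame("scene"); cv2.imwrite("pics/s5.png",a)
A=cv2.resize(a[140:190,262:322],(780,650),interpolation=cv2.INTER_CUBIC)[:600]
cv2.imwrite("pics/c5.png",cv2.convertScaleAbs(A,alpha=1.3))
# expected seated marks in the crop
o=np.array([.5455,.0788,.099]);P=[o+np.array(v)/1000 for v in[(-15,-21,10),(15,-21,10),(15,21,10),(-15,21,10),(-7,100,10),(7,100,10)]]
print((proj("scene",P)+.5-[262,140])*13)
E
```

```text
t 12.3 pos [0.5471 0.1353 0.2135] toolx yaw -89.98557897025415 shift [56.5352  3.3977 -1.6766] turn [-0.3692  0.0143 -0.0425] F [0.2961 0.7403 0.4865] [-0.0398  0.0128  0.0067] w 0.9993014825707316
[ 0.1104 -0.0718  1.7987  0.      1.4082  0.1102]
[[121.0273 469.2989]
 [213.8394 559.1198]
 [357.7334 453.6191]
 [264.5136 366.2917]
 [548.779  201.956 ]
 [592.5781 240.65  ]]
```

View pics/c5.png

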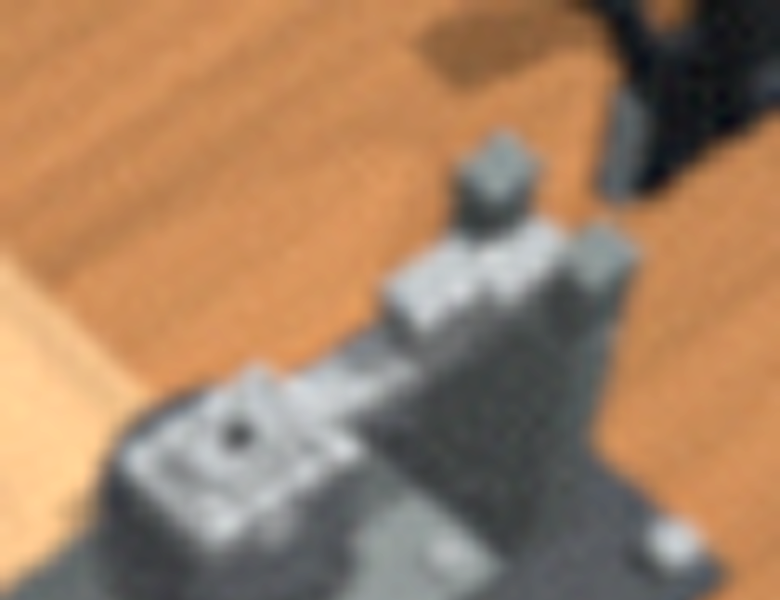

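The key is seated with its tail between the cheeks; the eye frame corners match the prediction within about 1 px. Now the ring grip pose: jaws turned 35° counter-clockwise, centred on the barrel.

Request:
apply_moves([
  [-1,15,0,0,0,0,0],
  [-1,25,0,0,0,0,0],
  [-1,16.5,0,0,0,0,0],
  [-1,0,0,0,0,-7,0],
  [-1,0,0,0,0,-7,0],
  [-1,0,0,0,0,-7,0],
  [-1,0,0,0,0,-7,0],
  [-1,0,0,0,0,-7,0],
  [-1,0,0,0,0,0,0],
  [-1,0,0,0,0,0,0],
  [-1,0,0,0,0,0,0],
])

```text
time: 13.45
tool_pos: [0.545, 0.0782, 0.2087]
tool_rot: [-0.627, 0.627, -0.327, 0.327]
contact_force: [-0.0, 0.5, -0.5]
gripper_width: 0.998
```

```bash
python3 - <<'E'
from h import *
delta([.5454,.0787,.081],-55)
E
```

```text
t 13.45 pos [0.545  0.0782 0.2087] toolx yaw -55.102611298919676 shift [ -0.0796 127.7393   0.7464] turn [ 0.0674 -0.1026 -0.0356] F [-0.0398  0.4984 -0.4641] [-0.0001 -0.0561 -0.0146] w 0.997868455901572
```

Request:
apply_moves([
  [-1,0,20,0.7,0,0,0],
  [-1,0,25,0,0,0,0],
  [-1,0,25,0,0,0,0],
  [-1,0,20,0,0,0,0],
  [-1,0,15,0,0,0,0],
  [-1,0,15,0,0,0,0],
  [-1,0,7.5,0,0,0,0],
  [-1,0,0,0,0,0,0],
  [-1,0,0,0,0,0,0],
])

```text
time: 14.35
tool_pos: [0.5465, 0.079, 0.0827]
tool_rot: [0.627, -0.627, 0.326, -0.327]
contact_force: [-0.3, 0.3, -0.5]
gripper_width: 1.0
```

Request:
apply_moves([
  [1,0,0,0,0,0,0],
  [1,0,0,0,0,0,0],
  [1,0,0,0,0,0,0],
  [1,0,0,0,0,0,0],
  [1,0,0,0,0,0,0],
  [1,0,0,0,0,0,0],
])

```text
time: 14.95
tool_pos: [0.5461, 0.0786, 0.0837]
tool_rot: [-0.627, 0.628, -0.326, 0.326]
contact_force: [-4.6, -1.2, 5.7]
gripper_width: 0.683
```

```bash
python3 - <<'E'
from h import *
delta([.5454,.0787,.081],-55)
E
```

```text
t 14.95 pos [0.5461 0.0786 0.0837] toolx yaw -54.966416842799894 shift [-0.4756  2.7074 -0.5474] turn [0.0531 0.0336 0.0461] F [-4.6179 -1.19    5.7089] [-0.4027  0.8712  0.0146] w 0.6829379970202921
```

Request:
apply_moves([
  [1,0,0,0,0,2,0],
  [1,0,0,0,0,3,0],
  [1,0,0,0,0,3,0],
  [1,0,0,0,0,3,0],
  [1,0,0,0,0,3,0],
  [1,0,0,0,0,2,0],
  [1,0,0,0,0,0,0],
])

```text
time: 15.65
tool_pos: [0.546, 0.0786, 0.0837]
tool_rot: [-0.575, 0.576, -0.41, 0.411]
contact_force: [-3.7, -1.7, 7.1]
gripper_width: 0.686
```

```bash
python3 - <<'E'
from h import *
delta([.5454,.0787,.081],-55)
E
```

```text
t 15.65 pos [0.546  0.0786 0.0837] toolx yaw -70.99029509437854 shift [-0.3177  2.6905 -0.5049] turn [  0.0716 -15.9903   0.0508] F [-3.7467 -1.6802  7.1221] [-0.3577  0.9589  0.0396] w 0.685877196085509
```

Request:
apply_moves([
  [1,0,0,0,0,2,0],
  [1,0,0,0,0,2,0],
  [1,0,0,0,0,2,0],
  [1,0,0,0,0,2,0],
  [1,0,0,0,0,2,0],
])

```text
time: 16.15
tool_pos: [0.5459, 0.0785, 0.0837]
tool_rot: [-0.537, 0.538, -0.459, 0.459]
contact_force: [-5.2, -1.8, 6.3]
gripper_width: 0.684
```

```bash
cat > f.py <<'E'
from h import *
s=manip.state(); q=s["tool_rot"]; M=R.from_quat(np.r_[q[1:],q[0]]).as_matrix()
print(s["time"],"yaw",np.degrees(np.arctan2(M[1,0],M[0,0])),"F",s["contact_force"],"T",s["ft_torque"],"j6",s["joint_efforts"][5],"w",s["gripper_width"])
E
python3 f.py
```

```text
16.15 yaw -81.01728799693407 F [-5.1932 -1.8193  6.2918] T [-0.3628  1.0156  0.1873] j6 -0.07759520318359137 w 0.6843120699338965
```

Request:
apply_moves([
  [1,0,0,0,0,1,0],
  [1,0,0,0,0,0,0],
])

```text
time: 16.35
tool_pos: [0.5459, 0.0786, 0.0837]
tool_rot: [-0.533, 0.534, -0.464, 0.464]
contact_force: [-4.3, -1.1, 7.3]
gripper_width: 0.682
```

```bash
python3 f.py
```

```text
16.35 yaw -81.97296562158625 F [-4.2789 -1.0594  7.2769] T [-0.3552  1.0432  0.0482] j6 0.11945678852498531 w 0.6820097349269139
```

Request:
apply_moves([
  [1,0,0,0,0,1,0],
  [1,0,0,0,0,0,0],
])

```text
time: 16.55
tool_pos: [0.5459, 0.0786, 0.0837]
tool_rot: [-0.529, 0.53, -0.468, 0.468]
contact_force: [-3.2, -2.1, 7.0]
gripper_width: 0.686
```

```bash
python3 f.py
```

```text
16.55 yaw -82.9721229751993 F [-3.2029 -2.112   6.9845] T [-0.3377  1.0261  0.0723] j6 0.11373610468581319 w 0.685958622258012
```

Request:
apply_moves([
  [1,0,0,0,0,0.7,0],
  [1,0,0,0,0,0.7,0],
])

```text
time: 16.75
tool_pos: [0.5459, 0.0786, 0.0837]
tool_rot: [-0.523, 0.525, -0.475, 0.475]
contact_force: [-5.4, -2.7, 6.7]
gripper_width: 0.684
```

```bash
python3 f.py
```

```text
16.75 yaw -84.36378250510006 F [-5.4152 -2.7499  6.6732] T [-0.3021  1.016   0.191 ] j6 0.10320106521248817 w 0.6836505953913171
```

Request:
apply_moves([
  [1,0,0,0,0,0.7,0],
  [1,0,0,0,0,0.7,0],
])

```text
time: 16.95
tool_pos: [0.5459, 0.0786, 0.0837]
tool_rot: [-0.518, 0.519, -0.481, 0.481]
contact_force: [-4.7, -1.8, 7.0]
gripper_width: 0.684
```

```bash
python3 f.py
```

```text
16.95 yaw -85.7645331536537 F [-4.7456 -1.7628  7.0183] T [-0.3232  1.0424  0.1782] j6 0.1046957541257143 w 0.6842870087963283
```

Request:
apply_moves([
  [1,0,0,0,0,0.7,0],
  [1,0,0,0,0,0.7,0],
])

```text
time: 17.15
tool_pos: [0.5459, 0.0785, 0.0837]
tool_rot: [-0.512, 0.513, -0.487, 0.488]
contact_force: [-4.3, -2.2, 7.1]
gripper_width: 0.683
```

```bash
python3 f.py
```

```text
17.15 yaw -87.16908445307384 F [-4.3305 -2.1596  7.0797] T [-0.3404  1.0603  0.1964] j6 0.10470775421708822 w 0.6828661608331209
```

Request:
apply_moves([
  [1,0,0,0,0,0.7,0],
  [1,0,0,0,0,0.7,0],
])

```text
time: 17.35
tool_pos: [0.5458, 0.0786, 0.0837]
tool_rot: [-0.506, 0.507, -0.494, 0.494]
contact_force: [-4.5, -2.8, 7.2]
gripper_width: 0.682
```

```bash
python3 f.py
```

```text
17.35 yaw -88.56599564390115 F [-4.5315 -2.7586  7.1965] T [-0.3226  1.0785  0.1803] j6 0.10468961438164115 w 0.6819333486609707
```

Request:
apply_moves([
  [1,0,0,0,0,0.7,0],
  [1,0,0,0,0,0.7,0],
])

```text
time: 17.55
tool_pos: [0.5458, 0.0785, 0.0837]
tool_rot: [-0.499, 0.501, -0.5, 0.5]
contact_force: [-4.5, -2.9, 7.7]
gripper_width: 0.683
```

```bash
python3 f.py
```

```text
17.55 yaw -89.9683090608659 F [-4.4521 -2.9106  7.7027] T [-0.2374  1.1233  0.2406] j6 0.10471549350768328 w 0.6825347248569936
```

Request:
apply_moves([
  [1,0,0,0,0,0.7,0],
  [1,0,0,0,0,0.7,0],
])

```text
time: 17.75
tool_pos: [0.5458, 0.0786, 0.0837]
tool_rot: [-0.493, 0.495, -0.506, 0.506]
contact_force: [-5.2, -2.5, 8.8]
gripper_width: 0.685
```

```bash
python3 f.py
```

```text
17.75 yaw -91.36811004911921 F [-5.2225 -2.4957  8.7886] T [-0.2824  1.0942  0.1574] j6 0.10471786838024855 w 0.6854716263273136
```

Request:
apply_moves([
  [1,0,0,0,0,0.7,0],
  [1,0,0,0,0,0.7,0],
])

```text
time: 17.95
tool_pos: [0.5458, 0.0786, 0.0837]
tool_rot: [-0.487, 0.488, -0.512, 0.512]
contact_force: [-4.5, -2.5, 7.2]
gripper_width: 0.685
```

```bash
python3 f.py
```

```text
17.95 yaw -92.76727475379596 F [-4.54   -2.4681  7.2135] T [-0.2419  1.0645  0.1896] j6 0.10468728141859174 w 0.6849817422209619
```

Request:
apply_moves([
  [1,0,0,0,0,0.7,0],
  [1,0,0,0,0,0.7,0],
])

```text
time: 18.15
tool_pos: [0.5458, 0.0785, 0.0837]
tool_rot: [-0.481, 0.482, -0.518, 0.518]
contact_force: [-5.8, -2.6, 7.7]
gripper_width: 0.686
```

```bash
python3 f.py
```

```text
18.15 yaw -94.17090439447401 F [-5.786  -2.578   7.7329] T [-0.2689  1.0185  0.2282] j6 0.10472765425220132 w 0.6864988042870477
```

Request:
apply_moves([
  [1,0,0,0,0,0.7,0],
  [1,0,0,0,0,0.7,0],
])

```text
time: 18.35
tool_pos: [0.5458, 0.0786, 0.0837]
tool_rot: [-0.474, 0.476, -0.524, 0.524]
contact_force: [-6.3, -2.0, 7.3]
gripper_width: 0.683
```

```bash
python3 f.py
```

```text
18.35 yaw -95.56905347712211 F [-6.2756 -1.9617  7.3382] T [-0.3033  1.0721  0.2258] j6 0.10472307913005352 w 0.6834718139923064
```

Request:
apply_moves([
  [1,0,0,0,0,0.7,0],
  [1,0,0,0,0,0.7,0],
])

```text
time: 18.55
tool_pos: [0.5457, 0.0786, 0.0837]
tool_rot: [-0.468, 0.469, -0.529, 0.529]
contact_force: [-5.0, -2.2, 7.7]
gripper_width: 0.684
```

```bash
python3 f.py
```

```text
18.55 yaw -96.96788004426813 F [-4.9921 -2.2475  7.723 ] T [-0.3036  1.1173  0.176 ] j6 0.10468830121681094 w 0.6844327614038475
```

Request:
apply_moves([
  [1,0,0,0,0,0.7,0],
  [1,0,0,0,0,0.7,0],
])

```text
time: 18.75
tool_pos: [0.5457, 0.0786, 0.0837]
tool_rot: [-0.462, 0.463, -0.535, 0.535]
contact_force: [-5.4, -2.3, 7.6]
gripper_width: 0.687
```

```bash
python3 f.py
```

```text
18.75 yaw -98.36713495343167 F [-5.3542 -2.2868  7.5749] T [-0.2883  1.1211  0.1503] j6 0.10469242231920362 w 0.6866008546394767
```

Request:
apply_moves([
  [1,0,0,0,0,0.7,0],
  [1,0,0,0,0,0.7,0],
])

```text
time: 18.95
tool_pos: [0.5458, 0.0786, 0.0837]
tool_rot: [-0.455, 0.456, -0.541, 0.541]
contact_force: [-4.9, -2.1, 8.0]
gripper_width: 0.684
```

```bash
python3 f.py
```

```text
18.95 yaw -99.76916245629863 F [-4.8919 -2.1372  7.9552] T [-0.2928  1.1253  0.2256] j6 0.1046676398254931 w 0.6835622086001681
```

Request:
apply_moves([
  [1,0,0,0,0,0.7,0],
  [1,0,0,0,0,0.7,0],
])

```text
time: 19.15
tool_pos: [0.5457, 0.0786, 0.0837]
tool_rot: [-0.448, 0.45, -0.546, 0.546]
contact_force: [-4.9, -2.4, 7.8]
gripper_width: 0.678
```

```bash
python3 f.py
```

```text
19.15 yaw -101.16793316145812 F [-4.8981 -2.3614  7.8221] T [-0.2944  1.1206  0.2513] j6 0.10469420347362757 w 0.6782855451145677
```

Request:
apply_moves([
  [1,0,0,0,0,0.5,0],
  [1,0,0,0,0,0.5,0],
])

```text
time: 19.35
tool_pos: [0.5457, 0.0786, 0.0837]
tool_rot: [-0.444, 0.445, -0.55, 0.55]
contact_force: [-5.7, -1.6, 8.4]
gripper_width: 0.686
```

```bash
python3 f.py
```

```text
19.35 yaw -102.14926319813772 F [-5.6983 -1.6459  8.4447] T [-0.2709  1.1112  0.3094] j6 0.24151727557182312 w 0.6861700090818686
```

Request:
apply_moves([
  [1,0,0,0,0,0.5,0],
  [1,0,0,0,0,0.5,0],
])

```text
time: 19.55
tool_pos: [0.5457, 0.0786, 0.0837]
tool_rot: [-0.439, 0.44, -0.554, 0.554]
contact_force: [-5.6, -1.3, 7.7]
gripper_width: 0.686
```

```bash
python3 f.py
```

```text
19.55 yaw -103.09235462752379 F [-5.6192 -1.3013  7.7261] T [-0.2482  1.1224  0.6357] j6 0.5611305870115757 w 0.6862431244877552
```

Request:
apply_moves([
  [1,0,0,0,0,0.5,0],
  [1,0,0,0,0,0.5,0],
])

```text
time: 19.75
tool_pos: [0.5457, 0.0786, 0.0837]
tool_rot: [-0.434, 0.436, -0.557, 0.557]
contact_force: [-4.9, -2.1, 7.7]
gripper_width: 0.678
```

```bash
python3 f.py
```

```text
19.75 yaw -104.02010042035889 F [-4.9361 -2.0723  7.663 ] T [-0.245  1.061  0.996] j6 0.9107759222388268 w 0.6780787865944407
```

Torque rose from about 0.2 to 1.0 N m with no slip, so the ring is firmly tight. Hold briefly, release, and rise.

Request:
apply_moves([
  [1,0,0,0,0,0,0],
  [1,0,0,0,0,0,0],
  [1,0,0,0,0,0,0],
])

```text
time: 20.05
tool_pos: [0.5457, 0.0786, 0.0837]
tool_rot: [-0.434, 0.436, -0.557, 0.557]
contact_force: [-6.3, -1.4, 8.5]
gripper_width: 0.683
```

```bash
python3 f.py
```

```text
20.05 yaw -104.02046006633536 F [-6.3128 -1.378   8.513 ] T [-0.29    1.0986  0.8231] j6 0.8175630122423172 w 0.6833778496664548
```

Request:
apply_moves([
  [-1,0,0,0,0,0,0],
  [-1,0,0,0,0,0,0],
  [-1,0,0,0,0,0,0],
  [-1,0,0,0,0,0,0],
  [-1,0,0,0,0,0,0],
  [-1,0,0,0,0,0,0],
  [-1,0,-10,0,0,0,0],
  [-1,0,-20,0,0,0,0],
  [-1,0,-30,0,0,0,0],
  [-1,0,-35,0,0,0,0],
  [-1,0,-35,0,0,0,0],
  [-1,0,-20,0,0,0,0],
  [-1,0,0,0,0,0,0],
  [-1,0,0,0,0,0,0],
])

```text
time: 21.45
tool_pos: [0.546, 0.079, 0.2323]
tool_rot: [-0.435, 0.434, -0.558, 0.558]
contact_force: [-0.0, -0.3, -0.7]
gripper_width: 1.003
```

```bash
python3 f.py; python3 - <<'E'
from h import *
a=manip.grab_frame("scene"); cv2.imwrite("pics/s6.png",a); b=cv2.imread("pics/s5.png")
f=lambda a:cv2.convertScaleAbs(cv2.resize(a[140:205,262:314],(400,500),interpolation=cv2.INTER_CUBIC),alpha=1.3)
cv2.imwrite("pics/c6.png",np.hstack([f(b),f(a)]))
E
```

```text
21.45 yaw -104.18840991308025 F [-0.0399 -0.329  -0.6956] T [-0.0042  0.0018 -0.0199] j6 6.743435505995876e-05 w 1.0032219979475538
```

View pics/c6.png

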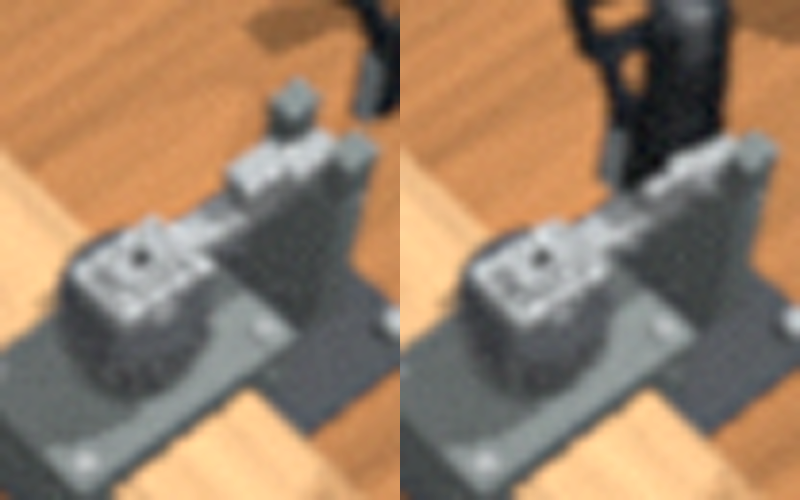

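The key is still flat on the barrel with its tail in the slot, and the gripper is clear. Handing in.

```bash
python3 -c "
from plant import manip
print(manip.job_done())"
```

```text
the job is handed in; nothing more can be done
None
```

The job is done and handed in at about 21.5 s; the hand-in gives no verdict. I laid the largest key over the barrel flats, let it down onto the shoulder with its tail in the stop slot, and released it. Then I gripped the ring and turned it about 49° clockwise in one grip.

- **Tightness:** the torque about the vertical rose from about 0.2 N m of thread drag to a peak of 1.0 N m, then settled at 0.82 N m while held. That puts the key at roughly 9 to 11 N on the post. This is worked out from the torque, not measured at the post.
- **Key and gripper:** the last picture shows the key still flat on the barrel with its tail in the slot. The part of the tail by the grip block was partly hidden by the gripper. The gripper is open and clear, with no contact force left.
- **Barrel:** I did not measure its final angle. It shows only through the key, which still looks aligned with the jig in the picture.
- **Bystanders:** I did not compare their positions before and after. The planned paths passed clear of them and no stray contact force showed in the readings.
- **Disagreement:** the two cameras disagreed by 2 to 6 mm in x early on. Near the jig, each matched the arm's own position within about 1 mm.

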